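# Clamp a watch case in the quick-action case holder

## Task

Clamp the round watch case for bezel work: lay it dial up and flat on the bed of the grey case holder, between its open jaws, and let go of it. Then ease the red lever back and down past its centre until it snaps shut by itself and the sprung jaw holds the case home in the V jaw; feel for the snap and stop there, because leaning on the lever or forcing it against its stop strains the holder. Leave the loupe, the tweezers and the brass movement where they are.

Things in the scene. Friction and masses are not known exactly. Their poses are not given: they have to be found in the camera images.
- case_center (a point): Centre, 4 mm above the underside, of the loose watch case: a flat grey disc with a black dial, 37 mm across, about 8 mm thick (the crystal rises to 10 mm), 40 g, with the rim upright between 2 and 6 mm height; it lies dial up on the bench, and can be gripped across the rim at any yaw
- watch_case: The same loose watch case; origin at the middle of its underside
- case_holder: The fixed grey quick-action case holder, base plate 176 x 84 mm; origin at bench level, in the middle plane. x points from the red lever to the black V jaw, z up. The case lies on its steel bed, flat, 76 mm wide, 14 mm above the bench, so both sides (+y and -y) of the case are free for fingers. All of it is symmetric about y = 0
- jaw_home (a point): Point on the bed surface (14 mm above the bench; x = 43.5, y = 0 of the holder) above which the middle of the case lies, within 1.5 mm, when home in the V jaw. With the lever open, the case has about 4 mm of play between V jaw and jaw pad: its middle fits from 4 mm behind this point (-x) to this point
- v_jaw (a point): Top of the fixed black V jaw, 33 mm beyond jaw_home; a 90 degree V with grey faces that opens towards -x, 7 mm high above the bed and 50 mm wide; the ends of its arms reach back to 8 mm beyond jaw_home, more than 14 mm off the middle line
- guide_block (a point): Top of the guide block, 46 mm above the bench. In front of it (+x) are the jaw plate, 42 mm high, and the flat grey jaw pad, 28 mm wide, 8 mm high above the bed, sprung, its face 22.5 mm behind jaw_home when open. Shutting the lever moves it 7 mm to +x and it holds the case with 5 to 12 N
- lever_pivot (a point): Axis of the red lever (along the holder's y), at x -48, y 0, z 36 mm of the holder. A straight round bar in the plane y = 0 from the axis; red grip 12.4 mm thick, from 36 to 78 mm from the axis: push at about 62 mm. Open, it leans back (to -x) 23 degrees from upright, top about 112 mm above the bench; it shuts by swinging 61 degrees back and down, to about 6 degrees above level, pointing to -x
- lever_hub_top (a point): Top of the lever's hub, 10.5 mm above the axis. The arm is pinched on the hub's serrations by a screw, and on each holder it is set up to 7 degrees further back and down, or further forward and up, than described (alike all along its swing). This set is not measured: where the arm goes over centre must be felt
- lever_hub (a joint): Turn of the hub: 0 open, 1.00 rad centre, 1.06 shut on its solid stop. Pushed square to the bar at 62 mm it takes 2 to 4 N at first, 10 to 12 N half-way (about 0.57), then less, and nothing at the centre, 3.7 mm before the stop; from there its spring pulls it shut and keeps it shut. Let go before the centre it springs open
- loupe: Black eye loupe lying on its side, 67 x 68 x 36 mm; a bystander in front of the holder
- tweezers: Steel tweezers with blue grips, 14 x 86 x 8 mm; a bystander in front of the holder
- movement: Square brass movement, 32 x 28 x 14 mm; a bystander at the back
Mind the look-alikes: they are no part of the job. What is shaped like the watch_case but blue is not meant.

How it is judged:
By the outcome, as a careful person would: the job done as asked, in the order asked, and still so for the second after the job is handed in, with the robot touching nothing.
It also fails if it takes over 64 s, if anything falls off the work surface, if the arm or the gripper's body presses on something with over 40 N, if the wrist force passes 120 N, or if a joint passes its speed limit or range.

## Robot

A 6-joint arm with a two-finger parallel gripper is mounted at the origin on a cart in front of the work surface, level with it; the furniture and walls round the work are solid. World frame = base frame: x ahead of the robot, y to its left, z up, the work surface at z = 0. Lengths are in mm, angles in degrees, forces in N, time in s.
With the tool pointing down it reaches from about 275 to 975 mm from the base axis. Payload 8.4 kg.
Tool frame: the origin (TCP) lies between the finger pads; the fingertips stand 14 mm ahead of it and the grasp point (between the pads) lies 5 mm behind it; z points along the fingers, y is the line along which they close (so a half turn about z gives the same grasp; the last joint's range is limited). The gripper opens to 92 mm and grips with 3 to 60 N. Pads are 20 mm wide; open, the fingers measure 128 mm over their backs; the gripper's body (75 mm by 189 mm) begins 69 mm behind the grasp point.
Start: joints at [76.467, 20.225, 93.587, -0, 66.188, -0.138], TCP at [144.796, 607.998, 228.583] pointing down, gripper open.
Joint ranges: [-150.9, 150.9], [-52.94, 120.26], [3.33, 152.33], [-74.26, 254.26], [0, 154.13], [-172.89, 172.89]. Speed limits (degrees/s): [127.2, 127.2, 159.86, 180, 180, 180].

## Interface

Orientations are given as a 3x3 rotation matrix whose columns are the frame's x, y, z axes.
In Python, from bench import get_state, read_camera, finish_job gives the robot as it stands. The module is installed in compiled form; this text tells all that it offers.
- The arm moves only by the tool jog_arm, never from a script. Its argument "moves" is a list of rows, each a list of 2 entries, a list of its own where there are three numbers: the shift along the world's x, y, z in cm, then the turn, a rotation vector about the world's x, y, z in rad. In form: [[[tx, ty, tz], [ax, ay, az]], ...]. A call has 1 to 20 rows; each row shifts and turns the commanded pose from where the row before left it; what a row does not reach is not made up. A row lasts 1/8 s, in which the tool goes at most 62.5 mm and 10.7 degrees, less where a joint would pass 70% of its speed; a pose out of reach is approached as far as the arm can. A call is refused whole if a number of a shift passes 6.25 or a number of a turn 0.188, either way. A call with a gripper value outside its range is refused whole. "claw" is the finger opening in cm, from 0 to 9.19, set as the call begins (left out, the last holds). The fingers move at their own pace and stop on an object; the grip force is fixed at half the most. Time passes only in rows, so rows that do not move let the fingers close. It gives the time, the measured TCP pose, the force, the opening and the grip force at its end, in the units of the state.
- get_state(): the state, without advancing time (a new reading comes with each control period).
- read_camera(name): name is "scene" or "top" or "wrist"; returns a dict with "image" (480x640x3 uint8, blue, green, red), "depth" (480x640 float32, mm along the optical axis (not along the pixel's ray), 0 where there is no reading), "fov_y" (degrees; the focal length in pixels is half the picture's height over the tangent of half this angle, whatever the lens; pixels are square), "cx", "cy" (the principal point, pixels), "pose" (4x4, takes a point from camera to world coordinates). Camera axes: x right, y up, looking along -z (the intrinsics and any distortion apply to the point x, -y, -z); pixel columns grow to the right and rows downward; lengths in mm; the calibration is good to about 2 mm. A picture is of the moment at which its call begins.
- finish_job(): hands the job in; it is judged then, once.
The state is a dict: "t": time; "joint_positions": joint angles; "dq": joint speeds; "joint_efforts": joint torques, N m; "tcp_pos": TCP position; "orientation": TCP orientation; "wrist_force": force on the tool from outside, world axes, zero at the start; "moment": the same for the moment, N m; "width": finger opening in mm; "gripper_force": force on a finger pad.
Only numpy, scipy, OpenCV 4.12 (cv2) and the standard library are available. Lean on these libraries where they do the work, as an engineer would, in place of code of your own. Each camera call takes 0.05 s, during which the arm holds its last target. There are 200 camera calls.

## Working session

There is one attempt and no reset: what is moved stays moved. The work goes in short steps, Python scripts to look and compute and a tool call to move; the robot and the scene stay as the last step left them, time stands still between calls to the robot, and variables do not carry over. Pictures are saved under pics/ and viewed, at most 11 in all, crops included, and the job is handed in when it is done.

Besides the shell and the picture viewer there is one more tool, called as name(argument=value, ...), one argument or row to a line, values as JSON. jog_arm: Moves the arm, as the interface text tells. Its arguments: {"type":"object","properties":{"moves":{"type":"array"},"claw":{"type":"number"}},"required":["moves"]}

```bash
mkdir -p pics
cat > h.py <<'E'
import numpy as np, cv2
from bench import *
def snap(name):
    r=read_camera(name); np.savez('/tmp/%s.npz'%name,**r); return r
def load(name): return dict(np.load('/tmp/%s.npz'%name))
def px(r,u,v,d=None,z=None):
    f=240/np.tan(np.radians(float(r['fov_y']))/2); P=r['pose']
    ray=np.array([(u-r['cx'])/f,-(v-r['cy'])/f,-1.])
    w=P[:3,:3]@ray; o=P[:3,3]
    if z is not None: return o+w*(z-o[2])/w[2]
    if d is None:
        p=r['depth'][int(v)-1:int(v)+2,int(u)-1:int(u)+2]; d=np.median(p[p>0]) if (p>0).any() else 0
    return o+w*d
E
python3 - <<'E'
from h import *
print(get_state())
for n in('scene','top'):
    r=snap(n); cv2.imwrite(f'pics/{n}1.png',r['image']); print(n,r['fov_y'],r['cx'],r['cy'],np.round(r['pose'],3).tolist(),[k for k in r])
E
```

```text
{'t': 0.0, 'joint_positions': array([ 7.64664241e+01,  2.02634731e+01,  9.36274009e+01, -7.42106452e-04,
        6.61873289e+01, -1.35599479e-01]), 'dq': array([ 0.00666794, -0.0902158 ,  0.01887919, -0.03301301, -0.02965701,
        0.03297357]), 'joint_efforts': array([-2.11573773e-03, -5.93852162e+01, -3.34207892e+01,  6.93783187e-02,
        2.36371154e-02, -1.40352513e-04]), 'tcp_pos': array([144.69706085, 607.54683099, 227.86543362]), 'orientation': array([[-9.72785278e-01,  2.31708241e-01, -3.07885918e-04],
       [ 2.31708446e-01,  9.72784369e-01, -1.32977045e-03],
       [-8.61216372e-06, -1.36492088e-03, -9.99999068e-01]]), 'wrist_force': array([0.15512345, 0.66605774, 0.6604528 ]), 'moment': array([-0.03574073,  0.05101125, -0.03660863]), 'gripper_force': 0.0, 'width': 91.72717171854511}
scene 49.745514152120755 321.90389425464895 243.3340942216952 [[0.734, 0.43, -0.525, 45.444], [-0.679, 0.469, -0.565, -531.203], [0.003, 0.771, 0.636, 620.954], [0.0, 0.0, 0.0, 1.0]] ['image', 'depth', 'fov_y', 'cx', 'cy', 'pose']
top 45.732818220984555 316.02866340843786 254.97514764748814 [[-0.004, 0.99, -0.139, 389.084], [-1.0, 0.001, 0.032, 6.985], [0.031, 0.14, 0.99, 1049.047], [0.0, 0.0, 0.0, 1.0]] ['image', 'depth', 'fov_y', 'cx', 'cy', 'pose']
```

View pics/scene1.png

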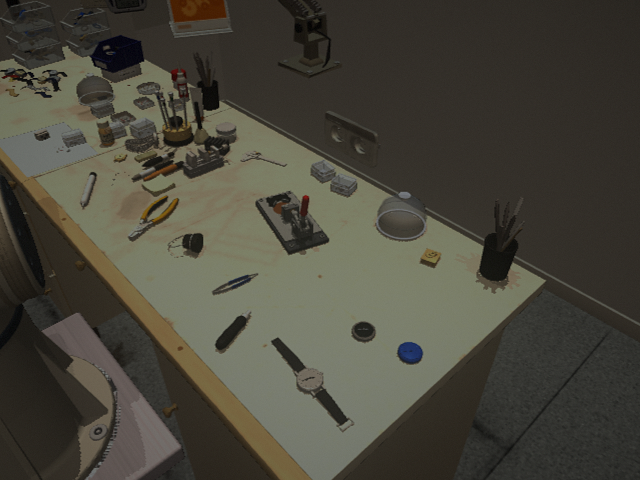

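View pics/top1.png

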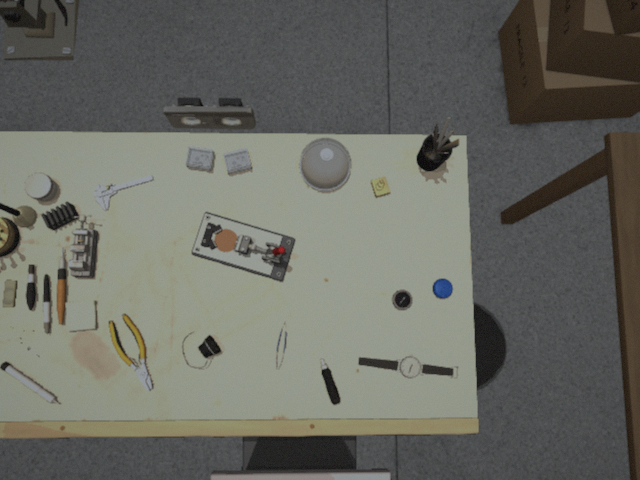

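The top view shows these candidates:
- The loose grey disc with a black dial at (402,299), which fits the description.
- A blue disc at (443,288), the look-alike.
- A strapped watch at (410,367), which isn't loose.

The holder is at about (243,246), with the lever at (280,252) and the V jaw at about (210,235). I'll confirm in an enlarged crop.

Run:
```python
from h import *
r=load('top'); im=r['image']
a=cv2.resize(im[200:290,180:305],None,fx=6,fy=6,interpolation=cv2.INTER_CUBIC)[:, :750]
b=cv2.resize(im[275:325,370:470],None,fx=3,fy=3,interpolation=cv2.INTER_CUBIC)
c=np.zeros((600,800,3),np.uint8); a=cv2.resize(a,(625,450)); c[:450,:625]=a; c[450:600,:300]=b
cv2.imwrite('pics/crop1.png',c)
for u,v,z in[(402,299,8),(402,299,None),(443,288,8),(205,213,10),(193,250,10),(295,237,10),(284,280,10),(226,240,None),(226,240,14)]:
    print(u,v,z,np.round(px(r,u,v,z=z),1))
```

```text
402 299 8 [ 454.2 -183.9    8. ]
402 299 None [ 454.3 -184.1    6.9]
443 288 8 [ 474.4 -260.5    8. ]
205 213 10 [613.9 179.4  10. ]
193 250 10 [544.5 199.7  10. ]
295 237 10 [569.1  12.7  10. ]
284 280 10 [489.2  32.7  10. ]
226 240 None [562.3 139.   15.5]
226 240 14 [562.6 139.2  14. ]
```

View pics/crop1.png

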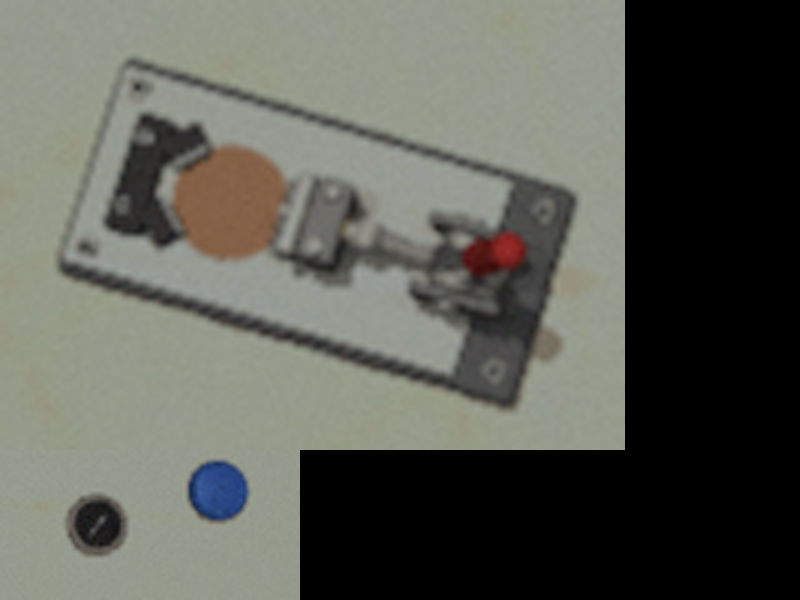

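Confirmed: the case is the black-dialled disc at crop (97,525), and the blue one is not meant. The holder's base corners in the crop are (130,60), (60,268), (577,195) and (515,407). Next I'll work out the holder frame and move above the case.

Run:
```python
from h import *
r=load('top')
c={k:px(r,180+u/5,200+v/5,z=14) for k,u,v in[('TL',130,60),('BL',60,268),('TR',577,195),('BR',515,407)]}
for k in c: print(k,c[k].round(1))
L=(c['TL']+c['BL'])/2;R=(c['TR']+c['BR'])/2;d=(L-R)
print(np.linalg.norm(d),np.linalg.norm(c['TL']-c['BL']),np.degrees(np.arctan2(d[1],d[0])),np.degrees(np.arctan2(*(c['TL']-c['BL'])[[1,0]])), (L+R)/2)
print('red tip',px(r,180+508/5,200+250/5), 'Vjaw',px(r,180+135/5,200+185/5),'patch',px(r,180+232/5,200+203/5,z=14),'guide',px(r,180+325/5,200+222/5))
```

```text
TL [614.9 176.9  14. ]
BL [537.3 200.6  14. ]
TR [564.6  11.9  14. ]
BR [486.3  34.4  14. ]
173.14448095221738 81.1135332200425 72.9900094417687 -16.928741717160193 [550.77430028 105.96450253  14.        ]
red tip [529.75162742  34.43692919 109.89731098] Vjaw [567.02032239 173.0324102   20.18566237] patch [561.451783   138.47478716  14.        ] guide [549.62312793 101.52857522  44.13504114]
```

jog_arm(
  moves=[
    [[2.0, -5.5, 0], [0, 0, -0.12]],
    [[2.0, -5.5, 0], [0, 0, -0.12]],
    [[2.0, -5.5, 0], [0, 0, -0.12]],
    [[2.0, -5.5, 0], [0, 0, -0.12]],
    [[2.0, -5.5, 0], [0, 0, -0.12]],
    [[2.0, -5.5, 0], [0, 0, -0.12]],
    [[2.0, -5.5, 0], [0, 0, -0.12]],
    [[2.0, -5.5, 0], [0, 0, -0.12]],
    [[2.0, -5.5, 0], [0, 0, -0.12]],
    [[2.0, -5.5, 0], [0, 0, -0.12]],
    [[2.0, -5.5, 0], [0, 0, -0.12]],
    [[2.0, -5.5, 0], [0, 0, -0.12]],
    [[2.0, -4.4, -2], [0, 0, -0.12]],
    [[2.0, -4.4, -2], [0, 0, -0.07]],
    [[1.5, -4.0, -2], [0, 0, 0]],
    [[0, 0, 0], [0, 0, 0]],
    [[0, 0, 0], [0, 0, 0]],
  ],
)

```text
t: 2.22
tcp_pos: [439.2, -179.6, 168.4]
orientation: [[0.289, 0.957, -0.001], [0.957, -0.289, 0.001], [0.0, -0.001, -1.0]]
wrist_force: [0.6, -1.0, 0.1]
width: 91.8
gripper_force: 0.0
```

Run:
```python
from h import *
r=snap('wrist'); cv2.imwrite('pics/w1.png',r['image']); print(r['pose'].round(3).tolist())
```

```text
[[0.957, 0.28, 0.077, 460.48], [-0.29, 0.924, 0.249, -109.057], [-0.001, -0.261, 0.965, 325.567], [0.0, 0.0, 0.0, 1.0]]
```

View pics/w1.png

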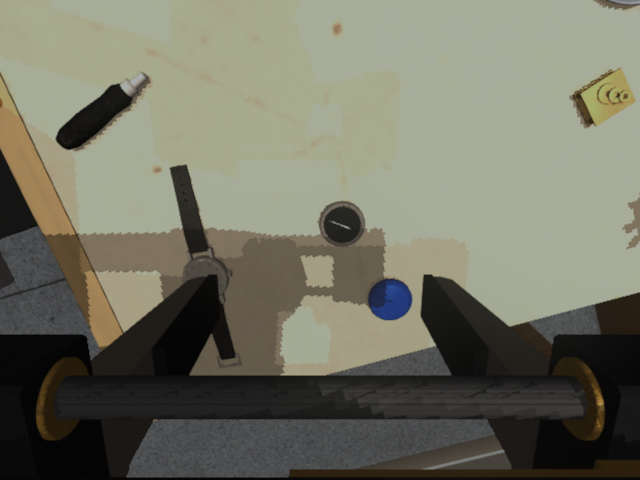

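Run:
```python
from h import *
r=load('wrist')
g=cv2.cvtColor(r['image'],cv2.COLOR_BGR2HSV)
m=(cv2.cvtColor(r['image'],cv2.COLOR_BGR2GRAY)<75).astype(np.uint8); m[:203]=0;m[245:]=0;m[:,:318]=0;m[:,366:]=0
n,l,s,ce=cv2.connectedComponentsWithStats(m); i=1+np.argmax(s[1:,4]); print(s[i],ce[i])
for (u,v) in [(342,223),tuple(ce[i])]: print(px(r,u,v,z=7))
for a,b in[((319,223),(365,223)),((342,201),(342,246))]: print(np.linalg.norm(px(r,*a,z=6)-px(r,*b,z=6)), (px(r,*a,z=6)+px(r,*b,z=6))/2)
print(px(load('top'),402,299,z=8))
```

```text
[ 324  206   40   39 1169] [342.4011976  226.07613345]
[ 455.49880673 -185.35025242    7.        ]
[ 455.10380684 -187.89691685    7.        ]
37.218927563567064 [ 455.4817115  -185.58929769    6.        ]
37.40873748162634 [ 455.29150028 -186.25624151    6.        ]
[ 454.22609667 -183.88846559    8.        ]
```

The wrist view shows the case at (342,223), at world (455,-185.5). I'll descend with the fingers offset 4 mm towards the holder's -x, to clear the V arms later.

jog_arm(
  moves=[
    [[1.48, -0.97, -3], [0, 0, 0]],
    [[0, 0, -4], [0, 0, 0]],
    [[0, 0, -4], [0, 0, 0]],
    [[0, 0, -2.5], [0, 0, 0]],
    [[0, 0, -1.2], [0, 0, 0]],
    [[0, 0, 0], [0, 0, 0]],
    [[0, 0, 0], [0, 0, 0]],
  ],
  claw=6.5,
)

```text
t: 3.15
tcp_pos: [455.4, -189.8, 22.7]
orientation: [[0.288, 0.957, 0.002], [0.957, -0.288, -0.001], [-0.0, 0.002, -1.0]]
wrist_force: [1.0, -0.0, 0.6]
width: 64.6
gripper_force: 0.0
```

jog_arm(
  moves=[
    [[-0.1, 0.05, -0.4], [0, 0, 0]],
    [[0, 0, -0.33], [0, 0, 0]],
    [[0, 0, 0], [0, 0, 0]],
    [[0, 0, 0], [0, 0, 0]],
  ],
)

```text
t: 3.65
tcp_pos: [453.8, -189.3, 14.4]
orientation: [[0.289, 0.957, 0.0], [0.957, -0.289, -0.0], [-0.0, 0.0, -1.0]]
wrist_force: [-0.2, 0.2, 2.7]
width: 65.1
gripper_force: 1.5
```

jog_arm(
  moves=[
    [[0, 0, 0], [0, 0, 0]],
    [[0, 0, 0], [0, 0, 0]],
    [[0, 0, 0], [0, 0, 0]],
    [[0, 0, 0], [0, 0, 0]],
    [[0, 0, 0], [0, 0, 0]],
    [[0, 0, 0], [0, 0, 0]],
  ],
  claw=3.0,
)

```text
t: 4.4
tcp_pos: [453.7, -189.3, 14.4]
orientation: [[0.289, 0.957, 0.0], [0.957, -0.289, -0.0], [-0.0, 0.0, -1.0]]
wrist_force: [-0.6, -0.1, 4.9]
width: 33.1
gripper_force: 30.4
```

Run:
```python
from h import *
r=snap('wrist'); cv2.imwrite('pics/w2.png',cv2.resize(r['image'][150:350,200:440],None,fx=3,fy=3))
```

```text
(no output)
```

View pics/w2.png

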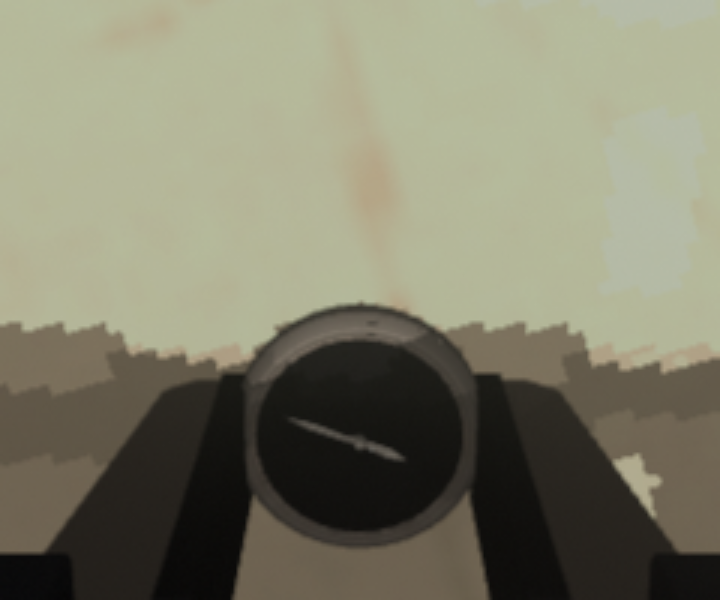

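The case sits level between the pads with its dial centre at full-image (320,296). I'll compute its offset in the tool, then lift.

Run:
```python
from h import *
r=load('wrist'); s=get_state()
for u,v in[(200+360/3,150+437/3)]:
    p=px(r,u,v,z=8); print(p, s['orientation'].T@(p-s['tcp_pos']))
for a in[(200+360/3,150+305/3),(200+360/3,150+547/3)]:
    p=px(r,*a,z=6); print(p, s['orientation'].T@(p-s['tcp_pos']))
for a in[(200+245/3,150+420/3),(200+477/3,150+420/3),(200+240/3,150+378/3)]:
    p=px(r,*a,z=5); print(s['orientation'].T@(p-s['tcp_pos']))
```

```text
[ 454.30057522 -186.34825497    8.        ] [ 2.95284746 -0.2645327   6.40578832]
[ 459.91780492 -167.7664362     6.        ] [22.36522608 -0.2533449   8.4049605 ]
[ 448.88031481 -204.28241088    6.        ] [-15.78240976  -0.2750507    8.40658743]
[  4.36338268 -17.18306875   9.40205858]
[ 4.34075412 16.95066253  9.40946287]
[ 10.93699515 -17.74546959   9.40165543]
```

jog_arm(
  moves=[
    [[0, 0, 0.5], [0, 0, 0]],
    [[0, 0, 1.5], [0, 0, 0]],
    [[0, 0, 4], [0, 0, 0]],
    [[0, 0, 4], [0, 0, 0]],
    [[0, 0, 2], [0, 0, 0]],
    [[0, 0, 0], [0, 0, 0]],
  ],
)

```text
t: 5.2
tcp_pos: [454.7, -189.6, 136.4]
orientation: [[0.289, 0.957, 0.004], [0.957, -0.289, -0.001], [-0.0, 0.004, -1.0]]
wrist_force: [1.4, -0.8, -0.0]
width: 33.4
gripper_force: 30.0
```

jog_arm(
  moves=[
    [[1.7, 5.0, 1.5], [0, 0, 0]],
    [[1.7, 5.0, 1.5], [0, 0, 0]],
    [[1.7, 5.0, 1.5], [0, 0, 0]],
    [[1.7, 5.0, 0], [0, 0, 0]],
    [[1.7, 5.0, 0], [0, 0, 0]],
    [[0, 0, 0], [0, 0, 0]],
    [[0, 0, 0], [0, 0, 0]],
  ],
)

```text
t: 6.08
tcp_pos: [537.6, 60.4, 178.3]
orientation: [[0.288, 0.958, -0.002], [0.958, -0.288, -0.001], [-0.001, -0.002, -1.0]]
wrist_force: [-0.2, 0.1, -0.4]
width: 33.0
gripper_force: 30.0
```

Run:
```python
from h import *
r=snap('wrist'); cv2.imwrite('pics/w3.png',r['image']); s=get_state(); print(s['tcp_pos'],s['width'])
```

```text
[537.67251574  59.90582316 178.46926206] 33.145805966009746
```

View pics/w3.png

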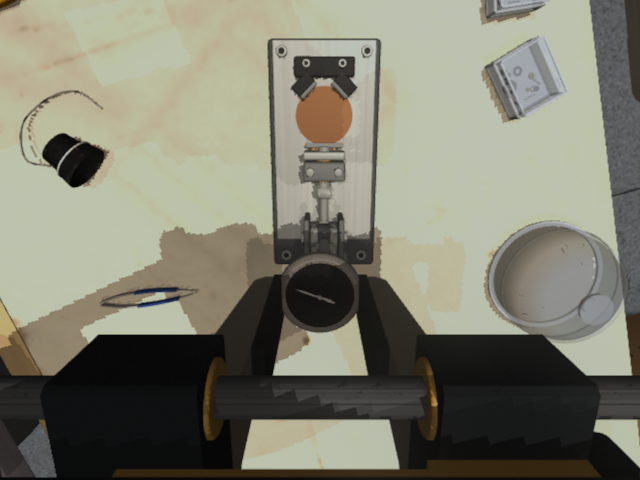

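The wrist view shows the holder with its V jaw at (324,68), the orange patch at (324,114), the jaw pad at about (323,152) and the hub at about (323,230). The case is held at (320,294). I'll enlarge the holder.

Run:
```python
from h import *
r=load('wrist'); cv2.imwrite('pics/w4.png',cv2.resize(r['image'][30:180,260:390],None,fx=4,fy=4,interpolation=cv2.INTER_CUBIC))
```

```text
(no output)
```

View pics/w4.png

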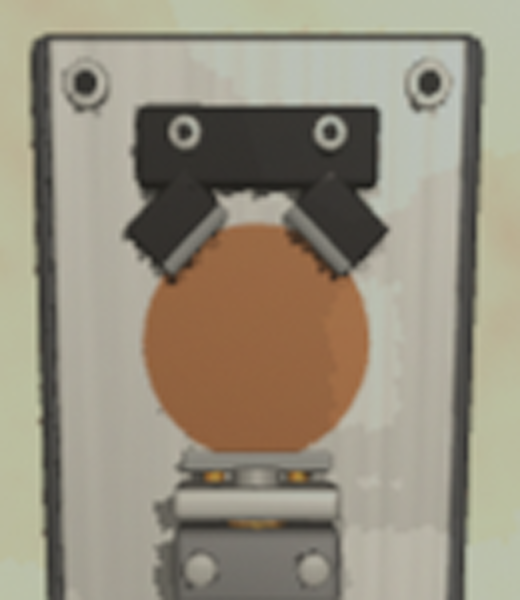

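Run:
```python
from h import *
r=load('wrist'); s=get_state()
a=np.radians(73.03); X=np.array([np.cos(a),np.sin(a),0]);Y=np.array([-X[1],X[0],0]); o=np.array([562,143,0])
for n,u,v,z in[('patch',256,341,14),('patchL',143,341,14),('patchR',370,341,14),('patch top?',256,222,14),('armL end',170,272,21),('armR end',342,272,21),('jaw far L',137,106,21),('jaw far R',379,106,21),('pad face L',182,450,22),('pad face R',332,450,22),('plate TL',46,40,13),('plate TR',475,40,13)]:
    p=px(r,260+u/4,30+v/4,z=z); d=p-o; print(n,p.round(1),'along',round(d@X,1),'across',round(d@Y,1))
for n,u,v,z in[('base BL',275,263,14),('base BR',374,263,14)]:
    p=px(r,u,v,z=z); d=p-o; print(n,p.round(1),'along',round(d@X,1),'across',round(d@Y,1))
for v in(60,68,114,150,160,172):print(v,px(r,324,v).round(1), ((px(r,324,v)-o)@X).round(1))
p=px(r,320,294,z=s['tcp_pos'][2]-6.5);print('held',s['orientation'].T@(p-s['tcp_pos']))
```

```text
patch [563.8 138.5  14. ] along -3.8 across -3.0
patchL [543.2 144.7  14. ] along -3.9 across 18.5
patchR [584.5 132.2  14. ] along -3.7 across -24.6
patch top? [569.8 158.9  14. ] along 17.5 across -2.9
armL end [552.  154.5  21. ] along 8.1 across 12.9
armR end [582.3 145.4  21. ] along 8.2 across -18.7
jaw far L [554.8 183.2  21. ] along 36.3 across 18.6
jaw far R [596.3 170.6  21. ] along 36.4 across -24.7
pad face L [544.7 123.5  22. ] along -23.7 across 10.9
pad face R [571.7 115.3  22. ] along -23.6 across -17.4
plate TL [542.2 199.9  13. ] along 48.6 across 35.5
plate TR [616.9 177.3  13. ] along 48.8 across -42.5
base BL [490.6  36.9  14. ] along -122.4 across 37.3
base BR [569.9  13.   14. ] along -122.0 across -45.5
60 [574.5 174.6  22.1] 33.9
68 [573.  169.6  21.7] 28.6
114 [564.  139.3  15.4] -2.9
150 [556.6 115.2  41.5] -28.2
160 [554.6 108.6  42.8] -35.1
172 [552.3 100.9  46.5] -43.1
held [ 4.24868157 -0.45465601  6.49643097]
```

jog_arm(
  moves=[
    [[1.28, 3.8, 0], [0, 0, 0]],
    [[1.28, 3.8, 0], [0, 0, 0]],
    [[0, 0, -4], [0, 0, 0]],
    [[0, 0, -5], [0, 0, 0]],
    [[0, 0, -2.5], [0, 0, 0]],
    [[0, 0, 0], [0, 0, 0]],
    [[0, 0, 0], [0, 0, 0]],
    [[0, 0, 0], [0, 0, 0]],
  ],
)

```text
t: 7.12
tcp_pos: [565.2, 136.6, 65.8]
orientation: [[0.289, 0.957, 0.002], [0.957, -0.289, 0.001], [0.001, 0.002, -1.0]]
wrist_force: [-0.1, -0.0, -0.0]
width: 33.2
gripper_force: 30.0
```

jog_arm(
  moves=[
    [[-0.1, 0, -1.2], [0, 0, 0]],
    [[-0.05, 0, -1.0], [0, 0, 0]],
    [[0, 0, 0], [0, 0, 0]],
    [[0, 0, 0], [0, 0, 0]],
    [[0, 0, 0], [0, 0, 0]],
  ],
)

```text
t: 7.75
tcp_pos: [562.9, 136.9, 42.5]
orientation: [[0.289, 0.957, 0.0], [0.957, -0.289, 0.0], [0.0, 0.0, -1.0]]
wrist_force: [0.4, -0.4, -0.6]
width: 33.3
gripper_force: 30.0
```

Run:
```python
from h import *
r=snap('wrist'); cv2.imwrite('pics/w5.png',cv2.resize(r['image'][150:350,220:420],None,fx=3,fy=3,interpolation=cv2.INTER_CUBIC)); s=get_state(); print(s['tcp_pos'],s['wrist_force'])
```

```text
[562.89143585 136.87581148  42.48912903] [ 0.06437859 -0.44132118 -0.39878808]
```

View pics/w5.png

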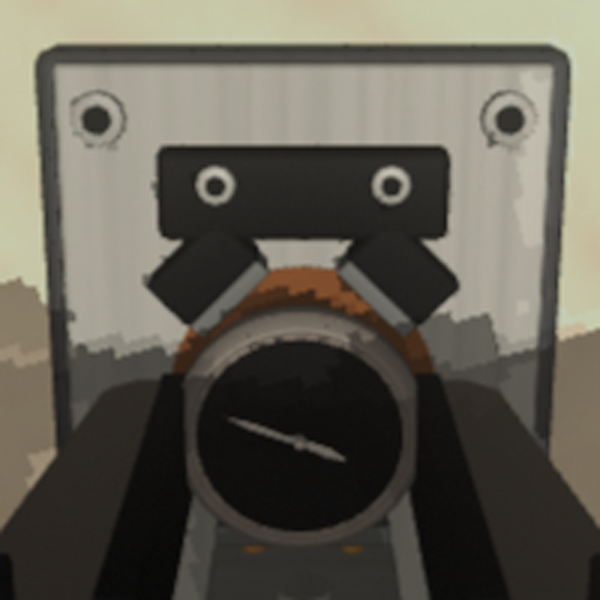

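The case sits above the gap with the V arms symmetric about it. The arm ends are at crop (192,332) and (413,328), and the case centre is at (300,436). I'll check the numbers.

Run:
```python
from h import *
r=load('wrist'); s=get_state(); t=s['tcp_pos'];R=s['orientation']
zb=t[2]-14.4
for n,u,v,z in[('armL',192,331,21),('armR',413,330,21),('jawL',157,148,21),('jawR',449,148,21),('dial',300,436,zb+8),('rim front',300,308,zb+6),('rim back',300,546,zb+6),('caseL',187,430,zb+6),('caseR',417,430,zb+6),('bar front',303,237,21)]:
    print(n,(R.T@(px(r,220+u/3,150+v/3,z=z)-t)).round(2))
```

```text
armL [ 14.13 -16.93  21.49]
armR [14.27 17.23 21.5 ]
jawL [ 42.72 -21.45  21.49]
jawR [42.7 21.9 21.5]
dial [ 3.13 -0.24  6.4 ]
rim front [21.93 -0.23  8.4 ]
rim back [-15.59  -0.25   8.4 ]
caseL [  3.22 -16.81   8.4 ]
caseR [ 3.2  16.9   8.41]
bar front [29.09  0.23 21.49]
```

jog_arm(
  moves=[
    [[0.04, 0.02, -0.4], [0, 0, 0]],
    [[0, 0, -0.4], [0, 0, 0]],
    [[0, 0, -0.3], [0, 0, 0]],
    [[0, 0, -0.15], [0, 0, 0]],
    [[0, 0, 0], [0, 0, 0]],
    [[0, 0, 0], [0, 0, 0]],
  ],
)

```text
t: 8.55
tcp_pos: [563.3, 136.9, 29.8]
orientation: [[0.289, 0.957, 0.0], [0.957, -0.289, -0.0], [-0.0, 0.0, -1.0]]
wrist_force: [1.2, -3.5, -0.3]
width: 33.6
gripper_force: 30.0
```

jog_arm(
  moves=[
    [[-0.03, -0.1, 0], [0, 0, 0]],
    [[0, 0, 0], [0, 0, 0]],
    [[0, 0, 0], [0, 0, 0]],
  ],
)

```text
t: 8.93
tcp_pos: [562.5, 136.1, 29.7]
orientation: [[0.289, 0.957, -0.001], [0.957, -0.289, 0.0], [-0.0, -0.001, -1.0]]
wrist_force: [0.5, 0.1, -0.2]
width: 33.0
gripper_force: 30.0
```

Free again. I'll back off another 0.8 mm, lower to the bed and release.

jog_arm(
  moves=[
    [[-0.02, -0.08, -0.05], [0, 0, 0]],
    [[0, 0, -0.05], [0, 0, 0]],
    [[0, 0, 0], [0, 0, 0]],
    [[0, 0, 0], [0, 0, 0]],
  ],
)

```text
t: 9.43
tcp_pos: [562.6, 135.2, 28.8]
orientation: [[0.289, 0.957, -0.0], [0.957, -0.289, 0.0], [-0.0, -0.0, -1.0]]
wrist_force: [0.1, 0.5, -0.5]
width: 33.4
gripper_force: 30.0
```

jog_arm(
  moves=[
    [[0, 0, -0.04], [0, 0, 0]],
    [[0, 0, -0.03], [0, 0, 0]],
    [[0, 0, 0], [0, 0, 0]],
    [[0, 0, 0], [0, 0, 0]],
  ],
)

```text
t: 9.93
tcp_pos: [562.7, 135.3, 28.4]
orientation: [[0.289, 0.957, 0.0], [0.957, -0.289, 0.0], [0.0, 0.0, -1.0]]
wrist_force: [-1.9, 0.2, 5.5]
width: 33.1
gripper_force: 32.5
```

jog_arm(
  moves=[
    [[0, 0, 0], [0, 0, 0]],
    [[0, 0, 0], [0, 0, 0]],
    [[0, 0, 0], [0, 0, 0]],
    [[0, 0, 0.5], [0, 0, 0]],
    [[0, 0, 3], [0, 0, 0]],
    [[0, 0, 5], [0, 0, 0]],
    [[0, 0, 5], [0, 0, 0]],
    [[0, 0, 0], [0, 0, 0]],
    [[0, 0, 0], [0, 0, 0]],
  ],
  claw=5.5,
)

```text
t: 11.05
tcp_pos: [561.6, 135.1, 162.4]
orientation: [[0.289, 0.957, -0.001], [0.957, -0.289, -0.0], [-0.001, -0.001, -1.0]]
wrist_force: [-0.8, 0.2, -1.3]
width: 55.1
gripper_force: 0.0
```

Run:
```python
from h import *
r=snap('wrist'); s=get_state(); print(s['tcp_pos'],s['wrist_force'])
t=snap('top')
a=cv2.resize(r['image'][150:350,220:420],(400,400)); b=cv2.resize(t['image'][205:285,190:300],(400,290),interpolation=cv2.INTER_CUBIC)
sc=snap('scene'); cc=cv2.resize(sc['image'][170:270,230:350],(400,300),interpolation=cv2.INTER_CUBIC)
c=np.zeros((600,800,3),np.uint8); c[:400,:400]=a; c[:290,400:]=b; c[300:,400:]=cc
cv2.imwrite('pics/c6.png',c)
```

```text
[561.26506844 134.9683788  161.73637172] [-1.12238687 -0.28240447 -0.06846706]
```

View pics/c6.png

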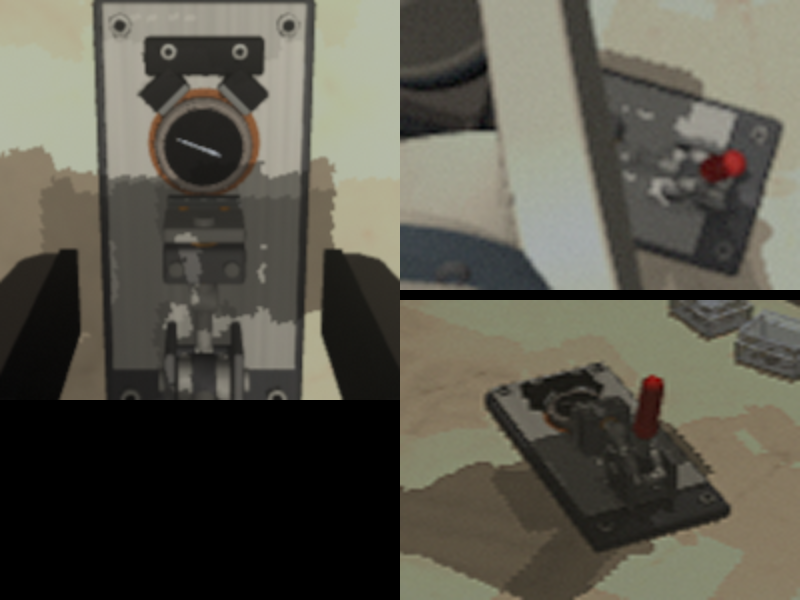

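The case lies flat on the bed between the V jaw and the pad, with its centre at crop (204,146), and the lever is still open. Now I'll close the fingers and go in front of the lever.

jog_arm(
  moves=[
    [[-0.67, -2.34, 0], [0, 0, 0]],
    [[-0.67, -2.34, 0], [0, 0, 0]],
    [[-0.67, -2.34, 0], [0, 0, 0]],
    [[0, 0, 0], [0, 0, 0]],
    [[0, 0, -2.5], [0, 0, 0]],
    [[0, 0, -2.5], [0, 0, 0]],
    [[0, 0, 0], [0, 0, 0]],
    [[0, 0, 0], [0, 0, 0]],
    [[0, 0, 0], [0, 0, 0]],
  ],
  claw=0,
)

```text
t: 12.32
tcp_pos: [543.2, 65.2, 114.0]
orientation: [[0.289, 0.957, 0.001], [0.957, -0.289, 0.0], [0.001, 0.001, -1.0]]
wrist_force: [-0.8, 0.2, 0.1]
width: 0.4
gripper_force: 0.0
```

jog_arm(
  moves=[
    [[-0.15, 0, -0.3], [0, 0, 0]],
    [[-0.09, -0.29, 0], [0, 0, 0]],
    [[-0.09, -0.29, 0], [0, 0, 0]],
    [[-0.09, -0.29, 0], [0, 0, 0]],
    [[0, 0, 0], [0, 0, 0]],
    [[0, 0, 0], [0, 0, 0]],
  ],
)

```text
t: 13.08
tcp_pos: [538.3, 56.3, 110.1]
orientation: [[0.289, 0.957, 0.0], [0.957, -0.289, 0.0], [0.0, 0.0, -1.0]]
wrist_force: [0.4, -1.1, -0.2]
width: 0.4
gripper_force: 0.0
```

jog_arm(
  moves=[
    [[-0.06, -0.19, 0], [0, 0, 0]],
    [[-0.06, -0.19, 0], [0, 0, 0]],
    [[0, 0, 0], [0, 0, 0]],
    [[0, 0, 0], [0, 0, 0]],
  ],
)

```text
t: 13.58
tcp_pos: [537.1, 52.5, 110.1]
orientation: [[0.289, 0.957, -0.0], [0.957, -0.289, 0.0], [0.0, -0.0, -1.0]]
wrist_force: [0.8, 0.5, 0.2]
width: 0.5
gripper_force: 0.0
```

jog_arm(
  moves=[
    [[-0.06, -0.19, 0], [0, 0, 0]],
    [[0, 0, 0], [0, 0, 0]],
    [[0, 0, 0], [0, 0, 0]],
  ],
)

```text
t: 13.95
tcp_pos: [536.6, 50.7, 110.1]
orientation: [[0.289, 0.957, 0.0], [0.957, -0.289, 0.0], [0.0, 0.0, -1.0]]
wrist_force: [1.4, 1.5, -1.6]
width: 0.1
gripper_force: 0.8
```

jog_arm(
  moves=[
    [[-0.06, -0.19, 0], [0, 0, 0]],
    [[0, 0, 0], [0, 0, 0]],
    [[0, 0, 0], [0, 0, 0]],
  ],
)

```text
t: 14.32
tcp_pos: [535.9, 48.7, 110.1]
orientation: [[0.289, 0.957, 0.0], [0.957, -0.289, 0.0], [0.0, 0.0, -1.0]]
wrist_force: [0.6, 1.8, -0.7]
width: 0.7
gripper_force: 1.0
```

Contact with the lever is light at about 2 N. I'll follow the arc.

jog_arm(
  moves=[
    [[-0.075, -0.24, -0.07], [0, 0, 0]],
    [[-0.075, -0.24, -0.07], [0, 0, 0]],
    [[-0.075, -0.24, -0.09], [0, 0, 0]],
    [[-0.075, -0.24, -0.1], [0, 0, 0]],
    [[0, 0, 0], [0, 0, 0]],
    [[0, 0, 0], [0, 0, 0]],
  ],
)

```text
t: 15.08
tcp_pos: [533.2, 39.2, 106.9]
orientation: [[0.289, 0.957, 0.001], [0.957, -0.289, 0.0], [0.001, 0.0, -1.0]]
wrist_force: [1.3, 5.3, -0.4]
width: 0.6
gripper_force: 2.5
```

jog_arm(
  moves=[
    [[-0.07, -0.23, -0.12], [0, 0, 0]],
    [[-0.07, -0.23, -0.12], [0, 0, 0]],
    [[-0.07, -0.22, -0.14], [0, 0, 0]],
    [[-0.065, -0.22, -0.14], [0, 0, 0]],
    [[0, 0, 0], [0, 0, 0]],
    [[0, 0, 0], [0, 0, 0]],
  ],
)

```text
t: 15.82
tcp_pos: [530.8, 30.5, 102.1]
orientation: [[0.289, 0.957, 0.001], [0.957, -0.289, 0.001], [0.001, 0.001, -1.0]]
wrist_force: [1.8, 7.9, 2.9]
width: 0.4
gripper_force: 3.8
```

jog_arm(
  moves=[
    [[-0.065, -0.21, -0.155], [0, 0, 0]],
    [[-0.065, -0.21, -0.155], [0, 0, 0]],
    [[-0.06, -0.2, -0.175], [0, 0, 0]],
    [[-0.06, -0.19, -0.175], [0, 0, 0]],
    [[0, 0, 0], [0, 0, 0]],
    [[0, 0, 0], [0, 0, 0]],
  ],
)

```text
t: 16.58
tcp_pos: [528.5, 22.4, 95.8]
orientation: [[0.289, 0.957, 0.002], [0.957, -0.289, 0.001], [0.001, 0.002, -1.0]]
wrist_force: [1.8, 7.0, 6.0]
width: 0.9
gripper_force: 4.9
```

jog_arm(
  moves=[
    [[-0.055, -0.18, -0.19], [0, 0, 0]],
    [[-0.055, -0.18, -0.19], [0, 0, 0]],
    [[-0.05, -0.165, -0.205], [0, 0, 0]],
    [[-0.05, -0.165, -0.205], [0, 0, 0]],
    [[0, 0, 0], [0, 0, 0]],
    [[0, 0, 0], [0, 0, 0]],
  ],
)

```text
t: 17.32
tcp_pos: [526.3, 15.3, 87.8]
orientation: [[0.289, 0.957, 0.002], [0.957, -0.289, 0.001], [0.001, 0.001, -1.0]]
wrist_force: [1.5, 6.0, 6.1]
width: 0.4
gripper_force: 4.4
```

jog_arm(
  moves=[
    [[-0.045, -0.145, -0.21], [0, 0, 0]],
    [[-0.045, -0.145, -0.21], [0, 0, 0]],
    [[0, 0, 0], [0, 0, 0]],
    [[0, 0, 0], [0, 0, 0]],
  ],
)

```text
t: 17.82
tcp_pos: [525.3, 12.3, 83.4]
orientation: [[0.289, 0.957, 0.001], [0.957, -0.289, 0.0], [0.001, 0.001, -1.0]]
wrist_force: [0.9, 5.2, 4.6]
width: 0.4
gripper_force: 3.3
```

jog_arm(
  moves=[
    [[-0.025, -0.08, -0.14], [0, 0, 0]],
    [[-0.025, -0.08, -0.14], [0, 0, 0]],
    [[0, 0, 0], [0, 0, 0]],
    [[0, 0, 0], [0, 0, 0]],
  ],
)

```text
t: 18.32
tcp_pos: [524.4, 10.5, 80.2]
orientation: [[0.289, 0.957, 0.0], [0.957, -0.289, -0.0], [0.0, 0.001, -1.0]]
wrist_force: [2.6, 3.6, 3.6]
width: 0.5
gripper_force: 2.4
```

jog_arm(
  moves=[
    [[-0.022, -0.07, -0.14], [0, 0, 0]],
    [[-0.022, -0.07, -0.14], [0, 0, 0]],
    [[0, 0, 0], [0, 0, 0]],
    [[0, 0, 0], [0, 0, 0]],
  ],
)

```text
t: 18.82
tcp_pos: [523.5, 9.0, 77.1]
orientation: [[0.289, 0.957, -0.0], [0.957, -0.289, -0.0], [-0.0, -0.0, -1.0]]
wrist_force: [2.1, 0.4, 1.9]
width: 0.4
gripper_force: 1.1
```

jog_arm(
  moves=[
    [[-0.018, -0.06, -0.14], [0, 0, 0]],
    [[0, 0, 0], [0, 0, 0]],
    [[0, 0, 0], [0, 0, 0]],
  ],
)

```text
t: 19.2
tcp_pos: [523.2, 8.5, 75.7]
orientation: [[0.289, 0.957, -0.001], [0.957, -0.289, -0.0], [-0.0, -0.001, -1.0]]
wrist_force: [0.3, 0.2, 1.3]
width: 0.3
gripper_force: 0.6
```

jog_arm(
  moves=[
    [[-0.015, -0.05, -0.1], [0, 0, 0]],
    [[0, 0, 0], [0, 0, 0]],
    [[0, 0, 0], [0, 0, 0]],
  ],
)

```text
t: 19.58
tcp_pos: [523.1, 8.1, 74.7]
orientation: [[0.289, 0.957, -0.001], [0.957, -0.289, -0.0], [-0.0, -0.001, -1.0]]
wrist_force: [-0.1, -0.1, 0.7]
width: 0.2
gripper_force: 0.1
```

jog_arm(
  moves=[
    [[-0.012, -0.04, -0.1], [0, 0, 0]],
    [[0, 0, 0], [0, 0, 0]],
    [[0, 0, 0], [0, 0, 0]],
  ],
)

```text
t: 19.95
tcp_pos: [523.1, 7.7, 73.8]
orientation: [[0.289, 0.957, -0.0], [0.957, -0.289, -0.0], [-0.0, -0.0, -1.0]]
wrist_force: [-0.6, 0.8, 0.7]
width: 0.5
gripper_force: 0.0
```

Run:
```python
from h import *
s=get_state(); print(s['tcp_pos'],s['wrist_force'],s['gripper_force'])
r=snap('scene'); cv2.imwrite('pics/s7.png',cv2.resize(r['image'][150:280,220:370],(750,650))[:600])
```

```text
[523.13421774   7.68282436  73.77720451] [-0.55657479  0.80234947  0.65569857] 0.0
```

View pics/s7.png

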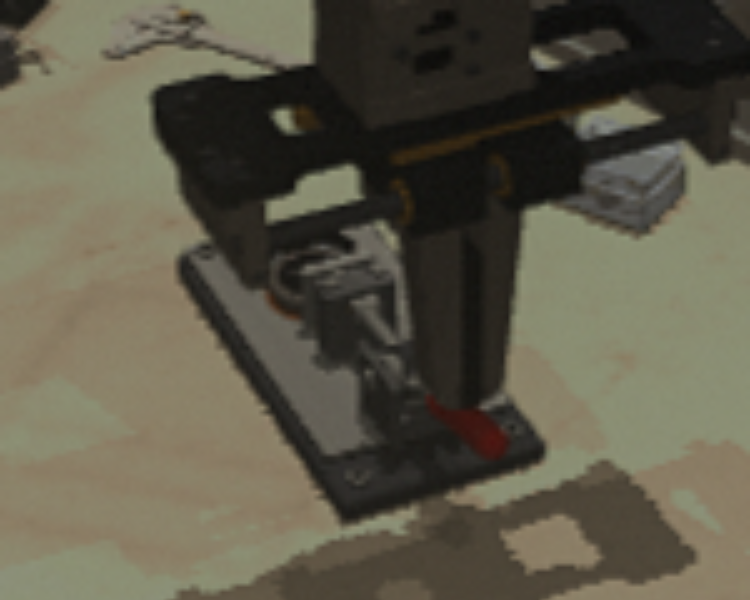

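The red lever is down near level under the fingertips, and the contact force is 0. I'll measure its angle from depth to confirm the snap.

```bash
cat > lev.py <<'E'
from h import *
r=snap('scene'); s=get_state()
h=cv2.cvtColor(r['image'],cv2.COLOR_BGR2HSV); m=((h[...,0]<8)|(h[...,0]>172))&(h[...,1]>140)&(h[...,2]>40); m[:150]=0;m[280:]=0;m[:,:270]=0;m[:,370:]=0
P=np.array([px(r,u,v,d=r['depth'][v,u]) for v,u in zip(*np.nonzero(m)) if r['depth'][v,u]>0])
X=np.array([.2919,.9564,0]);Y=np.array([-.9564,.2919,0]);o=np.array([551.3,98.4,0])
H=np.c_[(P-o)@X,(P-o)@Y,P[:,2]]
print(len(H),H.min(0).round(1),H.max(0).round(1))
for a in range(-130,-60,8):
    q=H[(H[:,0]>=a)&(H[:,0]<a+8)]
    if len(q)>2: print(a,len(q),'top z',np.percentile(q[:,2],95).round(1))
E
python3 lev.py
```

```text
85 [-122.   -28.7   10.3] [-52.6  14.3  67. ]
-122 34 top z 59.8
-114 18 top z 59.4
-106 15 top z 60.5
-98 7 top z 54.3
-90 7 top z 49.8
```

jog_arm(
  moves=[
    [[-0.01, -0.035, -0.08], [0, 0, 0]],
    [[0, 0, 0], [0, 0, 0]],
    [[0, 0, 0], [0, 0, 0]],
  ],
)

```text
t: 20.42
tcp_pos: [523.2, 7.4, 73.1]
orientation: [[0.289, 0.957, 0.0], [0.957, -0.289, 0.0], [0.0, 0.0, -1.0]]
wrist_force: [-0.1, -0.4, -0.5]
width: 0.4
gripper_force: 0.0
```

```bash
python3 lev.py; python3 -c "
from h import *
s=get_state();print(s['wrist_force'],s['gripper_force'])"
```

```text
82 [-122.2  -28.2   11.7] [-55.2  13.8  66.1]
-122 34 top z 61.1
-114 15 top z 59.0
-106 16 top z 58.8
-98 6 top z 62.8
-90 5 top z 50.5
[ 0.11872427 -0.17557113 -0.35686823] 0.0
```

The lever no longer moves with the tool and there is no contact force, so it has snapped. I'll ease off upward and check that it stays.

jog_arm(
  moves=[
    [[0, 0, 0.2], [0, 0, 0]],
    [[0, 0, 0.5], [0, 0, 0]],
    [[0, 0, 2], [0, 0, 0]],
    [[0, 0, 5], [0, 0, 0]],
    [[0, 0, 5], [0, 0, 0]],
    [[-3, -3, 4], [0, 0, 0]],
    [[-5, -4, 0], [0, 0, 0]],
    [[-5, -4, 0], [0, 0, 0]],
    [[-5, -4, 0], [0, 0, 0]],
    [[-5, -4, 0], [0, 0, 0]],
    [[0, 0, 0], [0, 0, 0]],
    [[0, 0, 0], [0, 0, 0]],
  ],
)

```text
t: 21.98
tcp_pos: [298.3, -179.0, 240.5]
orientation: [[0.29, 0.957, 0.001], [0.957, -0.29, -0.0], [0.0, 0.001, -1.0]]
wrist_force: [0.5, -0.4, -0.6]
width: 0.5
gripper_force: 0.0
```

```bash
python3 lev.py
python3 - <<'E'
from h import *
t=snap('top'); r=load('scene')
c=np.zeros((600,800,3),np.uint8)
c[:,:400]=cv2.resize(t['image'][200:290,190:310],(800,600),interpolation=cv2.INTER_CUBIC)[:,100:700:1][:, :400] if 0 else cv2.resize(cv2.resize(t['image'][200:290,190:310],(400,300),interpolation=cv2.INTER_CUBIC),(400,600))
c[:400,400:]=cv2.resize(r['image'][170:270,230:330],(400,400),interpolation=cv2.INTER_CUBIC)
c[300:,:400]=0; c[:300,:400]=cv2.resize(t['image'][200:290,190:310],(400,300),interpolation=cv2.INTER_CUBIC)
cv2.imwrite('pics/c8.png',c); print(get_state()['tcp_pos'])
E
```

```text
118 [-123.2  -28.8   10.6] [-51.2   7.5  60.1]
-130 5 top z 58.5
-122 29 top z 59.6
-114 15 top z 59.7
-106 16 top z 57.8
-98 16 top z 55.6
-90 17 top z 53.0
-82 12 top z 53.4
[ 298.89659202 -178.33765409  240.31062857]
```

View pics/c8.png

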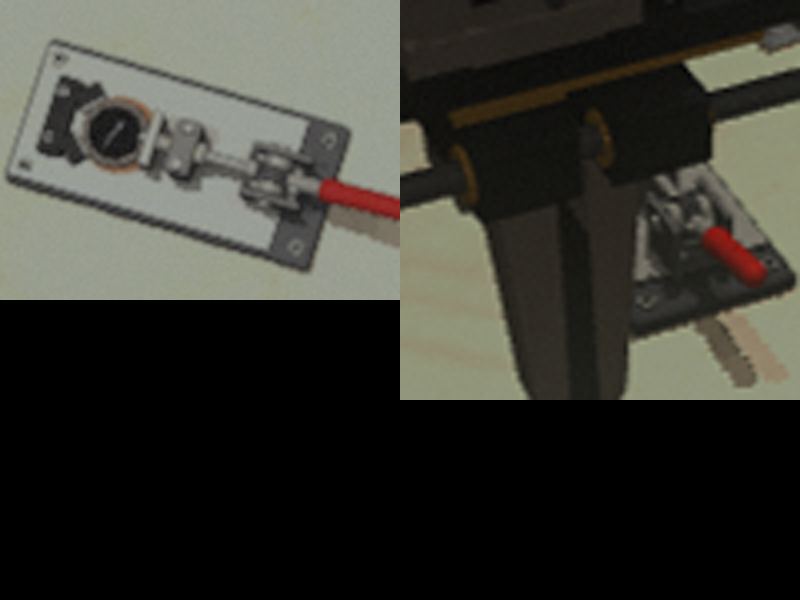

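The lever stays shut with nothing touching it, and the pad holds the case in the V jaw. I'm handing in.

```bash
python3 -c "
from bench import *
print(finish_job())"
```

```text
the job is handed in; nothing more can be done
None
```

The watch case is clamped dial up in the V jaw, the lever snapped shut and stays shut with the arm clear, and the job is handed in at about 22 s of robot time (no verdict was shown).

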